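# Wipe the bark chips off the sloping plate and put the scraper away

## Robot

A 6-joint arm with a two-finger parallel gripper is mounted at the origin on the work surface. World frame = base frame: x ahead of the robot, y to its left, z up, the work surface at z = 0. Lengths are in mm, angles in rad, forces in N, time in s.
With the tool pointing down it reaches from about 275 to 1000 mm from the base axis. Payload 8.4 kg.
Tool frame: the origin (TCP) lies midway between the tips of the shut fingers; the grasp point (between the pads) lies 19 mm behind it; z points along the fingers, y is the line along which they close (so a half turn about z gives the same grasp; the last joint's range is limited). The gripper opens to 85 mm and grips with 20 to 120 N. Pads are 22 mm wide; open, the fingers measure 114 mm over their backs; the gripper's body (76 mm by 85 mm) begins 54 mm behind the grasp point. The pads swing forward as they close: fully open they stand 13 mm farther back than shut.
Start: joints at [-1.266, 0.353, 1.633, -0, 1.155, -0.002], TCP at [188.755, -595.818, 231.281] pointing down, gripper open.
Joint ranges: [-2.63, 2.63], [-0.92, 2.1], [0.06, 2.66], [-1.3, 4.44], [0, 2.69], [-3.02, 3.02]. Speed limits (rad/s): [2.22, 2.22, 2.79, 3.14, 3.14, 3.14].

## Interface

Orientations are given as a 3x3 rotation matrix whose columns are the frame's x, y, z axes.
In Python, from cell import telemetry, optics, job gives the robot as it stands. The module is installed in compiled form; this text tells all that it offers.
- The arm moves only by the tool jog_arm, never from a script. Its argument "targets" is a list of rows, each a list of 7 numbers: the shift along the tool's x, y, z in units of 0.3 m (1.0 is 0.3 m), then the turn, a rotation vector about the tool's x, y, z in units of 90 degrees (1.0 is 90 degrees), then the opening, from 0 (shut) to 1 (fully open). A call has 1 to 8 rows; each row is the pose to reach, as a shift and turn from the pose commanded when the call began, along the tool's axes at that moment; what a row does not reach only later rows make up. A row lasts 1/8 s, in which the tool goes at most 62.5 mm and 10.7 degrees, less where a joint would pass 70% of its speed; a pose out of reach is approached as far as the arm can. A call with a number of a shift or a turn outside -1 to 1 is refused whole. A call with a gripper value outside its range is refused whole. The fingers move at their own pace and stop on an object; "grip_force" is the grip in N (left out, the last holds). Time passes only in rows, so rows that repeat a pose let the fingers close. It gives the time, the measured TCP pose, the force, the opening and the grip force at its end, in the units of the state.
- telemetry.read_state(): the state, without advancing time (a new reading comes with each control period).
- optics.get_image(name): name is "scene" or "side" or "wrist"; returns the picture (480x640x3 uint8, blue, green, red); there is no depth.
- optics.get_calibration(name): a dict with "fov_y" (degrees; the focal length in pixels is half the picture's height over the tangent of half this angle, whatever the lens; pixels are square), "cx", "cy" (the principal point, pixels), "world_from_camera" (4x4, takes a point from camera to world coordinates). Camera axes: x right, y up, looking along -z (the intrinsics and any distortion apply to the point x, -y, -z); pixel columns grow to the right and rows downward; lengths in mm; the calibration is good to about 2 mm. A picture is of the moment at which its call begins: read the wrist's pose just before it. get_calibration takes no time and is no camera call; for the wrist camera it gives the pose at the moment of the call.
- job.hand_in(): hands the job in; it is judged then, once.
The state is a dict: "clock": time; "q": joint angles; "joint_vel": joint speeds; "tau": joint torques, N m; "eef_pos": TCP position; "tool_rot": TCP orientation; "contact_force": force on the tool from outside, world axes, zero at the start; "ft_torque": the same for the moment, N m; "finger_gap": opening from 0.0 (shut) to 1.0 (fully open); "finger_force": force on a finger pad.
Only numpy, scipy, OpenCV 4.12 (cv2) and the standard library are available. Lean on these libraries where they do the work, as an engineer would, in place of code of your own. Each camera call takes 0.05 s, during which the arm holds its last target. There are 200 camera calls.

## Task

Take the grey scraper off its rack, press its foot lightly and flat on the sloping steel plate above the bark chips, and wipe down the slope, keeping it pressed on the plate all the way to the lower edge, until every chip has dropped into the white trough; it must still be pressed flat on the plate at the lower edge once the last chip is in. Move the chips only with the scraper, never press hard, and leave everything else on the bench where it is. Then lay the scraper, foot down and lengthwise, on the floor of the empty compartment of the tool tray and let go.

Things in the scene. Friction and masses are not known exactly. Their poses are not given: they have to be found in the camera images.
- station: Fixed rigid stand, bare steel plate sloping 0.175 rad. Origin: on the plate's top face, midway between its rims, 75 mm above the bench; x up the slope (away from the robot), y across, z the plate's normal. Plate from x = -100 mm (lower edge, open, over the trough) to +110 mm (upper edge, open). Rim 8 mm high along each side, clear width between them 140 mm.
- trough: White open plastic trough, level, fixed under the plate's lower edge: 100 x 165 mm, walls 45 mm high, 4 mm thick. Origin: centre of its underside, on the bench; x, y along its 100 and 165 mm sides, z up. The plate's lower edge is 58 mm above the bench and overhangs the trough's wall by a few mm.
- scraper: Grey scraper, 0.2 kg, on the rack. Grip bar 20 (x) x 166 (y) x 24 mm high; below, on two pillars at y = +-42 mm, the foot 40 (x) x 120 (y) x 18 mm. Origin: centre of the bar's underside, z up. The foot slides stiffly: its flat underside lies 30 to 44 mm below the origin, differing each time, not measured: feel for it. It holds under a light press (slips at 80 N).
- rack: Fixed aluminium rack: two posts 14 mm thick (y), 36 mm (x), 60 mm high, at y = +-73 mm, on a base 50 x 180 x 6 mm; the ends of the scraper's bar rest on the posts, the foot hangs between them, so lift it straight up. Origin: centre of its underside.
- tool_tray: Fixed aluminium tray 160 x 135 mm, walls 18 mm high, 5 mm thick, floor 5 mm, with one wall along x parting it into two compartments, each 150 mm long (x) and 60 mm wide (y). Origin: centre of the underside, z up. The compartment at -y holds a flat black-handled spatula, the one at +y is empty.
- empty_slot (a point): Centre of the floor of the empty compartment of the tool tray (5 mm above the bench); x along its 150 mm length, y across its 60 mm width.
- chip1: Loose brown piece of dried bark, about 42 x 28 x 7 mm, about 12 g, lying flat on the sloping plate between the rims with its long side roughly across the slope; at the start its centre is between 15 mm up and 75 mm down the slope from the plate's centre. Origin: centre of its underside.
- chip2: Loose brown piece of dried bark, about 42 x 28 x 7 mm, about 12 g, lying flat on the sloping plate between the rims with its long side roughly across the slope; at the start its centre is between 15 mm up and 75 mm down the slope from the plate's centre. Origin: centre of its underside.
- chip3: Loose brown piece of dried bark, about 42 x 28 x 7 mm, about 12 g, lying flat on the sloping plate between the rims with its long side roughly across the slope; at the start its centre is between 15 mm up and 75 mm down the slope from the plate's centre. Origin: centre of its underside.
- chip4: Loose brown piece of dried bark, about 42 x 28 x 7 mm, about 12 g, lying flat on the sloping plate between the rims with its long side roughly across the slope; at the start its centre is between 15 mm up and 75 mm down the slope from the plate's centre. Origin: centre of its underside.
- spatula: Bystander: flat spatula 136 mm long, 8 mm high, lying in the tool tray's other compartment. Origin near its middle, underside.
- white_jar: Bystander: white jar, 70 mm diameter, 100 mm high. Origin: centre of its underside.
- beaker: Bystander: glass beaker, 64 mm diameter, 75 mm high. Origin: centre of its underside.
- pocket_scale: Bystander: black pocket scale 120 x 70 x 21 mm. Origin: centre of its underside.
- vial: Bystander: small glass vial, 28 mm diameter, 55 mm high. Origin: centre of its underside.
- card_box: Bystander: cardboard carton 100 x 60 x 35 mm. Origin: centre of its underside.
Not all that is in view belongs to the job. Of the things shaped like the tool_tray, the aluminium one is meant.

How it is judged:
By the outcome, as a careful person would: the job done as asked, in the order asked, and still so for the second after the job is handed in, with the robot touching nothing.
It also fails if it takes over 58 s, if anything falls off the work surface, if the arm or the gripper's body presses on something with over 40 N, if the wrist force passes 120 N, or if a joint passes its speed limit or range.

## Working session

There is one attempt and no reset: what is moved stays moved. The work goes in short steps, Python scripts to look and compute and a tool call to move; the robot and the scene stay as the last step left them, time stands still between calls to the robot, and variables do not carry over. Pictures are saved under pics/ and viewed, at most 10 in all, crops included, and the job is handed in when it is done.

Besides the shell and the picture viewer there is one more tool, called as name([rows], argument=value, ...), one row to a line, values as JSON. jog_arm: Moves the arm, as the interface text tells. Its arguments: {"type":"object","properties":{"targets":{"type":"array","items":{"type":"array","items":{"type":"number"}}},"grip_force":{"type":"number"}},"required":["targets"]}

```bash
mkdir -p pics; python3 - <<'E'
from cell import telemetry, optics
import cv2,numpy as np
np.set_printoptions(precision=4,suppress=True)
s=telemetry.read_state()
for k,v in s.items(): print(k,np.array(v).tolist())
for n in ["scene","side","wrist"]:
    c=optics.get_calibration(n); print(n,c)
    cv2.imwrite(f"pics/{n}0.png",optics.get_image(n))
E
```

```text
clock 0.0
q [-1.2664035604684236, 0.35366009290952777, 1.6341734523115787, 4.481739906843974e-06, 1.155184724565612, -0.0023852583159580396]
joint_vel [0.0008724479382631203, 0.0007803557948554901, -0.0002970952177856823, 0.0005629582138717958, 0.000466556091553211, 0.00082172509695521]
tau [-0.0006845833195257001, -60.52603483200073, -34.20709490776062, -4.7002459950817865e-05, 0.009192708239424974, -1.4442623097465912e-06]
eef_pos [188.60463276018484, -595.3440948507565, 230.53739605831618]
tool_rot [[0.9533120653684994, 0.3019866334538681, -0.000423365144107063], [0.30198693012550243, -0.9533110934393112, 0.0013613077976423788], [7.498070451750505e-06, -0.0014256018883637873, -0.9999989838010012]]
contact_force [0.22155565740022834, 0.22172058432479788, 0.5100141647227807]
ft_torque [-0.03991721080261927, -0.021372237868336075, 0.007701221153766334]
finger_force 0.0
finger_gap 0.9967957335615738
scene {'fov_y': 43.24957802723064, 'cx': 319.84027447421016, 'cy': 242.30090194156082, 'world_from_camera': array([[   0.1083,   -0.8028,    0.5863, 1253.8426],
       [   0.9941,    0.0838,   -0.069 ,  -83.5224],
       [   0.0063,    0.5903,    0.8072, 1101.2531],
       [   0.    ,    0.    ,    0.    ,    1.    ]])}
side {'fov_y': 53.10403916590159, 'cx': 323.27511253870716, 'cy': 239.87135632355333, 'world_from_camera': array([[ -0.9831,   0.1328,  -0.1261, 363.9312],
       [ -0.1831,  -0.73  ,   0.6584, 666.7223],
       [ -0.0046,   0.6704,   0.742 , 829.8364],
       [  0.    ,   0.    ,   0.    ,   1.    ]])}
wrist {'fov_y': 65.98948420305614, 'cx': 318.29557153448485, 'cy': 239.3955678070555, 'world_from_camera': array([[   0.3019,    0.9137,    0.2719,  257.8324],
       [  -0.9533,    0.2901,    0.0837, -573.1673],
       [  -0.0024,   -0.2845,    0.9587,  371.2308],
       [   0.    ,    0.    ,    0.    ,    1.    ]])}
```

View pics/scene0.png

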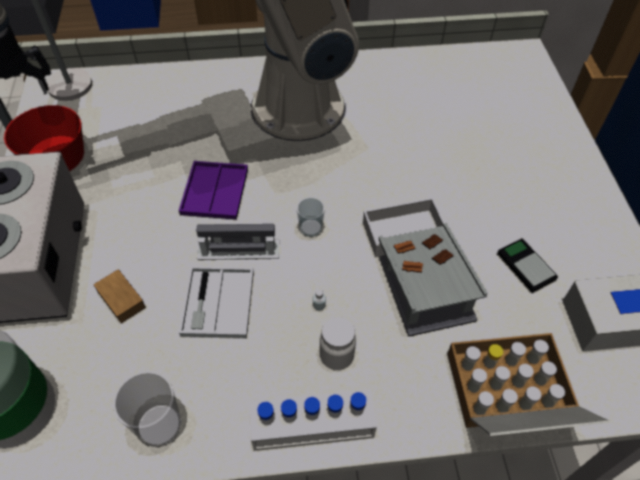

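View pics/side0.png

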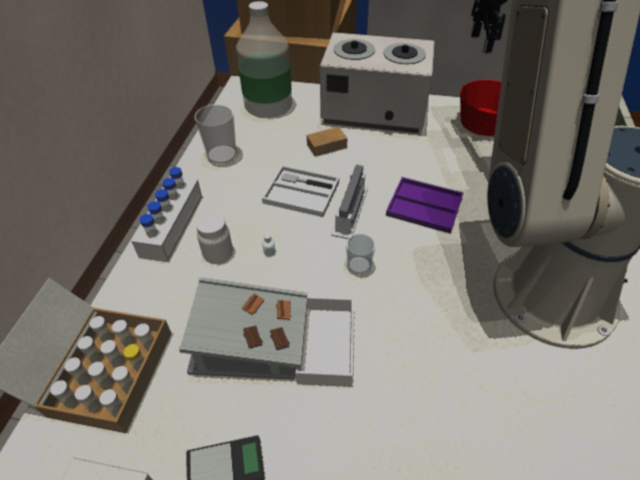

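The scene view shows the rack at about (237,240), the aluminium tray at (217,302) with its empty compartment on the right, and the station at (430,265) with the trough towards the robot. The side view shows the same layout: rack (350,200), tray (302,190), station (248,330). I'll enlarge the crops to get accurate corner positions.

```bash
cat > h.py <<'E'
import numpy as np, cv2
from cell import telemetry, optics
np.set_printoptions(precision=2,suppress=True)
def K(c):
    f=240/np.tan(np.radians(c["fov_y"])/2); return f,c["cx"],c["cy"]
def ray(c,u,v):
    f,cx,cy=K(c); T=c["world_from_camera"]
    d=T[:3,:3]@np.array([(u-cx)/f,-(v-cy)/f,-1]); return T[:3,3],d
def atz(c,u,v,z):
    o,d=ray(c,u,v); return o+d*(z-o[2])/d[2]
def proj(c,P):
    f,cx,cy=K(c); T=c["world_from_camera"]
    p=(np.atleast_2d(P)-T[:3,3])@T[:3,:3]
    return np.c_[cx+f*p[:,0]/-p[:,2], cy+f*p[:,1]/p[:,2]]
E
python3 - <<'E'
from h import *
s=cv2.imread("pics/scene0.png"); d=cv2.imread("pics/side0.png")
def crop(im,x,y,w,h,k): return cv2.resize(im[y:y+h,x:x+w],None,fx=k,fy=k,interpolation=cv2.INTER_CUBIC)
a=crop(s,170,210,130,140,4); b=crop(s,360,195,140,140,4)
cv2.imwrite("pics/c1.png",np.hstack([crop(s,175,212,110,130,3.6),crop(s,360,197,111,130,3.6)]))
cv2.imwrite("pics/c1.png",np.hstack([crop(s,175,210,110,135,3.2),crop(s,358,197,135,135,3.2)]))
cv2.imwrite("pics/c2.png",np.hstack([crop(d,255,155,120,120,3.2),crop(d,178,275,184,120,2.2*3.2/2.2)[:384]])[:, :1000][:,:800] if 0 else crop(d,175,155,205,230,2.6))
for n,u,v,z in [("rack",237,228,84),("tray",217,302,18),("stn",430,260,75)]:
    print(n,atz(optics.get_calibration("scene"),u,v,z))
for n,u,v,z in [("rack",355,175,84),("tray",302,188,18),("stn",246,325,75)]:
    print(n,atz(optics.get_calibration("side"),u,v,z))
E
```

```text
rack [ 459.47 -166.89   84.  ]
tray [ 596.8  -218.74   18.  ]
stn [576.82 224.89  75.  ]
rack [ 454.5  -213.45   84.  ]
tray [ 587.13 -217.63   18.  ]
stn [592.8  228.27  75.  ]
```

View pics/c1.png

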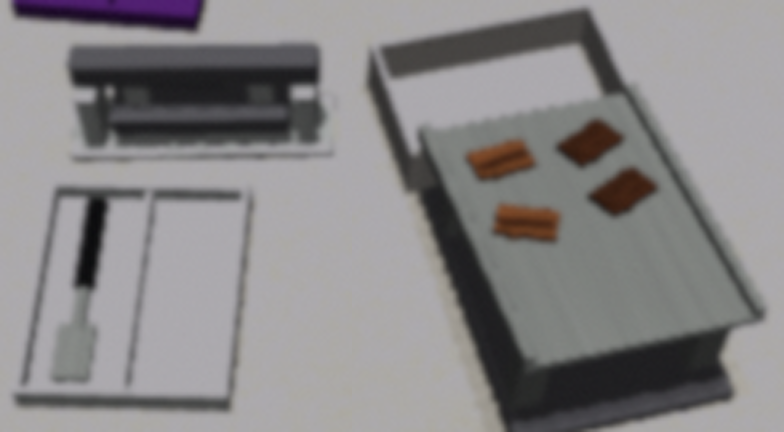

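View pics/c2.png

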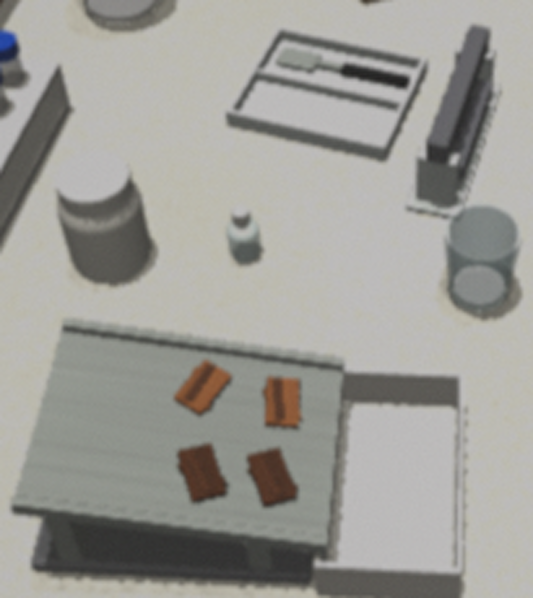

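The crops show clear corners on the tray, plate, trough and scraper bar. I'll fit the poses with least squares over both cameras.

```bash
cat > fit.py <<'E'
from h import *
from scipy.optimize import least_squares
C={n:optics.get_calibration(n) for n in ("scene","side")}
L=lambda u,v:("scene",175+u/3.2,210+v/3.2)
R=lambda u,v:("scene",358+(u-352)/3.2,197+v/3.2)
S=lambda u,v:("side",175+u/2.6,155+v/2.6)
def fit(name,pts,x0,tilt=0,zoff=0):
    def world(p,q):
        a=p[2]; Rz=np.array([[np.cos(a),-np.sin(a),0],[np.sin(a),np.cos(a),0],[0,0,1]])
        t=tilt; Ry=np.array([[np.cos(t),0,-np.sin(t)],[0,1,0],[np.sin(t),0,np.cos(t)]])
        return np.array([p[0],p[1],zoff])+Rz@Ry@np.array(q,float)
    def res(p): return np.concatenate([proj(C[o[0]],world(p,q))[0]-o[1:] for q,o in pts])
    r=least_squares(res,x0,loss="soft_l1",x_scale=[10,10,.1]); print(name,r.x[:2],round(r.x[2],4)); print(r.fun.reshape(-1,2).tolist() if 0 else np.round(r.fun.reshape(-1,2),1).tolist())
if __name__=="__main__":
    fit("tray",[((-80,-67.5,18),L(57,190)),((-80,67.5,18),L(252,191)),((80,-67.5,0),L(17,404)),((80,67.5,0),L(230,408)),
     ((80,-67.5,18),S(282,32)),((-80,-67.5,18),S(427,62)),((80,67.5,18),S(229,115)),((-80,67.5,18),S(387,148)),((80,67.5,0),S(229,125)),((-80,67.5,0),S(386,158))],[590,-218,0])
    fit("scraper(bar z rel bench)",[((-10,-83,84),L(71,46)),((-10,83,84),L(318,45)),((10,-83,60),L(70,82)),((10,83,60),L(319,81)),
     ((10,-83,84),S(470,28)),((-10,-83,84),S(489,30)),((10,83,84),S(430,146)),((-10,83,84),S(453,153))],[457,-190,0])
    fit("rackbase",[((25,-90,0),L(72,159)),((25,90,0),L(334,154)),((25,90,0),S(408,208)),((-25,90,0),S(450,215))],[457,-190,0])
    w=73
    fit("station",[((-100,-w,8),R(423,127)),((-100,w,8),R(632,86)),((110,w,8),R(764,312)),((110,-w,8),R(531,362)),
     ((-100,-w,8),S(343,360)),((-100,w,8),S(329,550)),((110,-w,8),S(65,321)),((110,w,8),S(15,508))],[580,225,.2],.175,75)
    fit("trough",[((-50,-82.5,45),R(370,50)),((-50,82.5,45),R(588,10)),((-50,-82.5,45),S(460,377)),((-50,82.5,45),S(462,571)),((50,82.5,45),S(318,570))],[450,200,.2])
E
python3 fit.py
```

```text
tray [ 587.77 -217.5 ] -0.137
[[-1.8, -4.0], [-0.1, -2.7], [0.0, -0.3], [0.1, 0.4], [-1.3, -1.8], [0.7, -1.0], [-1.1, -0.6], [-0.5, 0.9], [-0.4, 0.9], [-0.1, 2.3]]
scraper(bar z rel bench) [ 454.11 -169.32] -0.0695
[[-0.4, -0.9], [0.6, -2.7], [1.0, 2.1], [0.9, 0.3], [-0.1, -1.3], [0.7, -0.8], [-0.2, -0.4], [-0.2, -1.5]]
rackbase [ 456.39 -172.11] -0.0898
[[-0.6, 0.1], [-0.7, 0.7], [-0.9, 1.1], [3.7, 2.6]]
station [587.34 221.36] 0.1314
[[0.3, -0.9], [-0.7, -0.6], [-0.5, -0.7], [0.5, -0.8], [0.4, 1.5], [-0.5, -2.9], [-1.5, 0.9], [-1.8, -2.7]]
trough [449.85 202.28] 0.1601
[[-0.3, -0.4], [0.3, -2.5], [-0.3, -2.1], [0.3, 0.7], [-1.2, -0.1]]
```

```bash
cat >> h.py <<'E'
from scipy.spatial.transform import Rotation as Ro
def rot(yaw,tilt=0):
    """tool pointing along -normal of plane with x-axis yaw, tilted up by tilt; tool y = plane x-axis"""
    y=np.array([np.cos(yaw)*np.cos(tilt),np.sin(yaw)*np.cos(tilt),np.sin(tilt)])
    x=np.array([-np.sin(yaw),np.cos(yaw),0.]); return np.c_[x,y,np.cross(x,y)]
def rows(pos,R,s=None):
    s=s or telemetry.read_state(); R0=np.array(s["tool_rot"])
    d=R0.T@(np.array(pos)-s["eef_pos"])/300; w=Ro.from_matrix(R0.T@R).as_rotvec()/(np.pi/2)
    print("row",np.round(np.r_[d,w],4).tolist()); return np.r_[d,w]
E
python3 - <<'E'
from h import *
c=optics.get_calibration("scene"); s=optics.get_calibration("side")
for u,v in [(45,125),(80,160),(8,215),(70,260)]: print(atz(c,u,v,80))
print(atz(s,490,110,60))
rows((510,-190,270),rot(-.08))
E
```

```text
[  92.53 -621.     80.  ]
[ 220.05 -522.43   80.  ]
[ 370.02 -655.94   80.  ]
[ 503.61 -507.98   80.  ]
[ 118.57 -591.99   60.  ]
row [1.4293, -0.9651, -0.1299, -0.0006, -0.0004, -0.7538]
```

jog_arm([
  [0.7,-0.48,-0.13,0,0,-0.4,1],
  [0.7,-0.48,-0.13,0,0,-0.4,1],
  [0.7,-0.48,-0.13,0,0,-0.4,1],
  [0.7,-0.48,-0.13,0,0,-0.4,1],
  [0.7,-0.48,-0.13,0,0,-0.4,1],
])

```text
clock: 0.78
eef_pos: [347.4, -392.5, 270.9]
tool_rot: [[0.59, 0.807, 0.001], [0.807, -0.59, -0.0], [0.001, 0.001, -1.0]]
contact_force: [-0.8, -0.1, 0.5]
finger_gap: 1.005
finger_force: 0.0
```

```bash
python3 -c "
from h import *
s=telemetry.read_state();print(s['eef_pos'],s['clock']);rows((510,-190,270),rot(-.08))"
```

```text
[ 347.43 -392.52  270.94] 0.775
row [0.8648, 0.0391, 0.0037, 0.0006, -0.0002, -0.3509]
```

jog_arm([
  [0.865,0.039,0,0,0,-0.351,1],
  [0.865,0.039,0,0,0,-0.351,1],
  [0.865,0.039,0,0,0,-0.351,1],
  [0.865,0.039,0,0,0,-0.351,1],
  [0.865,0.039,0,0,0,-0.351,1],
  [0.865,0.039,0,0,0,-0.351,1],
])

```text
clock: 1.52
eef_pos: [508.8, -193.4, 269.8]
tool_rot: [[0.083, 0.997, -0.001], [0.997, -0.083, -0.0], [-0.0, -0.001, -1.0]]
contact_force: [0.1, -0.6, 0.1]
finger_gap: 0.999
finger_force: 0.0
```

```bash
python3 - <<'E'
from h import *
import json
s=telemetry.read_state();print(s['eef_pos'],s['clock'],s["q"])
c=optics.get_calibration("wrist"); im=optics.get_image("wrist")
json.dump({k:np.array(v).tolist() for k,v in c.items()},open("w1.json","w"))
cv2.imwrite("pics/w1.png",cv2.resize(im,(800,600),interpolation=cv2.INTER_CUBIC))
E
```

```text
[ 508.79 -193.44  269.84] 1.525 [-0.37  0.19  1.76 -0.    1.19 -0.28]
```

View pics/w1.png

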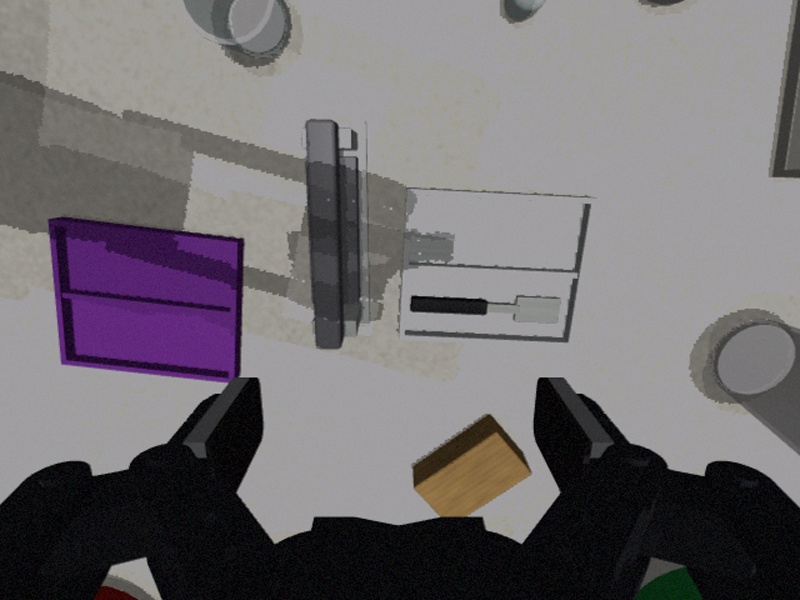

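The wrist view shows the bar top from (306..337,121) to (315..342,348). It also shows the tray divider from (408,264) to (577,270), and the tray's +y wall along (407,187)–(594,197).

```bash
python3 - <<'E'
from h import *
import json
c=json.load(open("w1.json")); c["world_from_camera"]=np.array(c["world_from_camera"]); print(c["cx"],c["cy"],c["world_from_camera"])
A=lambda u,v,z: atz(c,u/1.25,v/1.25,z)
b=[A(306,120,84),A(338,120,84),A(315,349,84),A(342,348,84)]
for p in b: print(p)
print("bar len",np.linalg.norm(b[0]-b[2]),np.linalg.norm(b[1]-b[3]),"ctr",sum(b)/4)
d=(b[0]+b[1]-b[2]-b[3]);print("yaw",np.arctan2(-d[0],d[1]))
t=dict(py0=A(407,187,18),py1=A(594,197,18),div0=A(405,264,18),div1=A(577,271,18),my0=A(402,335,18),my1=A(568,342,18),ri0=A(589,204,18),ri1=A(573,335,18))
for k,v in t.items(): print(k,v)
for k in("py","div","my"): d=t[k+"1"]-t[k+"0"]; print(k,np.arctan2(d[1],d[0]),np.linalg.norm(d))
E
```

```text
318.29557153448485 239.3955678070555 [[   1.      0.08    0.03  515.22]
 [  -0.08    0.96    0.28 -120.77]
 [  -0.     -0.28    0.96  410.41]
 [   0.      0.      0.      1.  ]]
[456.41 -88.73  84.  ]
[477.5 -90.5  84. ]
[ 440.46 -251.02   84.  ]
[ 461.05 -251.91   84.  ]
bar len 163.07708414249447 162.25017647958705 ctr [ 458.85 -170.54   84.  ]
yaw -0.09974942927072254
py0 [ 520.47 -140.59   18.  ]
py1 [ 674.63 -161.6    18.  ]
div0 [ 513.69 -205.13   18.  ]
div1 [ 662.21 -223.75   18.  ]
my0 [ 505.79 -270.33   18.  ]
my1 [ 655.77 -289.62   18.  ]
ri0 [ 670.69 -167.01   18.  ]
ri1 [ 660.14 -283.16   18.  ]
py -0.13545893018905691 155.58629305618797
div -0.12469146227629334 149.6768481368801
my -0.12791042253948567 151.21663414546998
```

```bash
python3 -c "
from h import *
rows((457.5,-170.5,100),rot(-.092));rows((457.5,-170.5,55),rot(-.092))"
```

```text
row [0.0642, -0.1749, 0.5665, -0.0006, 0.0003, 0.0047]
row [0.0643, -0.1748, 0.7165, -0.0006, 0.0003, 0.0047]
```

jog_arm([
  [0.064,-0.175,0.3,0,0,0.005,1],
  [0.064,-0.175,0.45,0,0,0.005,1],
  [0.064,-0.175,0.566,0,0,0.005,1],
  [0.064,-0.175,0.64,0,0,0.005,1],
  [0.064,-0.175,0.715,0,0,0.005,1],
  [0.064,-0.175,0.715,0,0,0.005,1],
], grip_force=60)

```text
clock: 2.33
eef_pos: [456.3, -170.7, 54.6]
tool_rot: [[0.094, 0.996, -0.003], [0.996, -0.094, 0.001], [0.001, -0.003, -1.0]]
contact_force: [-0.8, 0.5, 0.2]
finger_gap: 0.999
finger_force: 0.0
```

```bash
python3 - <<'E'
from h import *
s=telemetry.read_state();print(s['eef_pos'],s['clock'],s['contact_force'])
cv2.imwrite("pics/w2.png",optics.get_image("wrist"))
E
```

```text
[ 456.28 -170.68   54.62] 2.325 [-0.81  0.49  0.19]
```

View pics/w2.png

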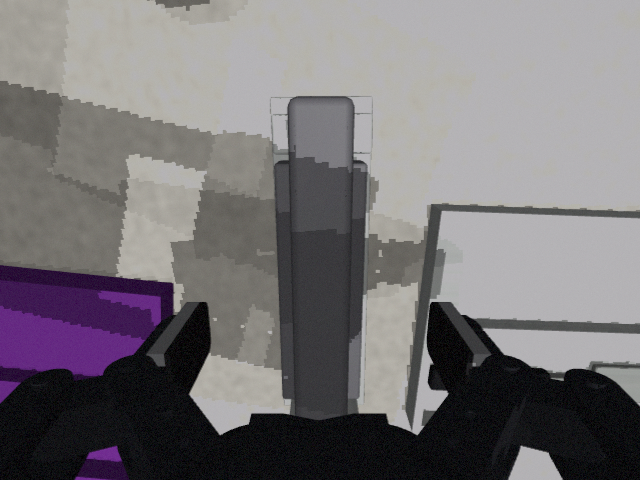

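The bar sits centred between the fingers at column 321 and is aligned with them, with its end at row 97. Next I close the gripper.

jog_arm([
  [0,0,0,0,0,0,0],
  [0,0,0,0,0,0,0],
  [0,0,0,0,0,0,0],
  [0,0,0,0,0,0,0],
  [0,0,0,0,0,0,0],
  [0,0,0,0,0,0,0],
  [0,0,0,0,0,0,0],
  [0,0,0,0,0,0,0],
], grip_force=80)

```text
clock: 3.38
eef_pos: [458.5, -169.7, 56.4]
tool_rot: [[0.092, 0.996, 0.0], [0.996, -0.092, -0.0], [-0.0, 0.001, -1.0]]
contact_force: [-1.0, -0.3, 6.9]
finger_gap: 0.22
finger_force: 78.2
```

```bash
python3 - <<'E'
from h import *
s=telemetry.read_state();print(s['eef_pos'],s['clock'],s['contact_force'],s["finger_gap"],s["finger_force"])
c=optics.get_calibration("wrist")
a,b=atz(c,290,97,84),atz(c,352,97,84);print(a,b)
R=np.array(s["tool_rot"]);print(R.T@((a+b)/2-s["eef_pos"]))
E
```

```text
[ 458.5  -169.74   56.38] 3.375 [-1.01 -0.33  6.86] 0.220328519215011 78.24391007423401
[458.06 -87.34  84.  ] [475.73 -88.97  84.  ]
[ 82.01   0.88 -27.64]
```

jog_arm([
  [0,0,-0.02,0,0,0,0],
  [0,0,-0.08,0,0,0,0],
  [0,0,-0.2,0,0,0,0],
  [0,0,-0.4,0,0,0,0],
  [0,0,-0.6,0,0,0,0],
  [0,0,-0.7,0,0,0,0],
  [0,0,-0.7,0,0,0,0],
])

```text
clock: 4.25
eef_pos: [459.3, -170.0, 268.0]
tool_rot: [[0.092, 0.996, 0.004], [0.996, -0.092, -0.002], [-0.001, 0.005, -1.0]]
contact_force: [0.1, 0.6, -2.6]
finger_gap: 0.219
finger_force: 78.5
```

```bash
python3 -c "
from h import *
s=telemetry.read_state();print(s['eef_pos'],s['clock'],s['contact_force'],s['ft_torque'])
rows((560,260,290),rot(.14))"
```

```text
[ 459.34 -170.05  268.05] 4.25 [ 0.15  0.61 -2.62] [-0.04  0.   -0.01]
row [1.4582, 0.2027, -0.0741, 0.0028, 0.0011, -0.1477]
```

jog_arm([
  [0.95,0.17,-0.1,0,0,-0.11,0],
  [0.95,0.17,-0.1,0,0,-0.11,0],
  [0.95,0.17,-0.1,0,0,-0.11,0],
  [0.95,0.17,-0.1,0,0,-0.11,0],
  [0.95,0.17,-0.1,0,0,-0.11,0],
  [0.95,0.17,-0.1,0,0,-0.11,0],
])

```text
clock: 5.0
eef_pos: [534.9, 111.8, 293.6]
tool_rot: [[-0.084, 0.996, -0.003], [0.996, 0.084, -0.0], [0.0, -0.003, -1.0]]
contact_force: [0.1, -0.2, -2.6]
finger_gap: 0.217
finger_force: 78.5
```

jog_arm([
  [0.25,0.17,0,0,0,-0.04,0],
  [0.25,0.17,0,0,0,-0.04,0],
  [0.25,0.17,0,0,0,-0.04,0],
  [0.25,0.17,0,0,0,-0.04,0],
])

```text
clock: 5.5
eef_pos: [579.1, 186.9, 294.2]
tool_rot: [[-0.143, 0.99, -0.003], [0.99, 0.143, -0.001], [-0.001, -0.003, -1.0]]
contact_force: [0.1, -0.5, -1.9]
finger_gap: 0.215
finger_force: 78.8
```

```bash
python3 - <<'E'
from h import *
import json
s=telemetry.read_state();print(s['eef_pos'],s['clock'],s['contact_force'])
c=optics.get_calibration("wrist"); im=optics.get_image("wrist")
json.dump({k:np.array(v).tolist() for k,v in c.items()},open("w3.json","w"))
cv2.imwrite("pics/w3.png",cv2.resize(im,(800,600),interpolation=cv2.INTER_CUBIC))
E
```

```text
[579.08 186.88 294.24] 5.5 [ 0.09 -0.5  -1.94]
```

View pics/w3.png

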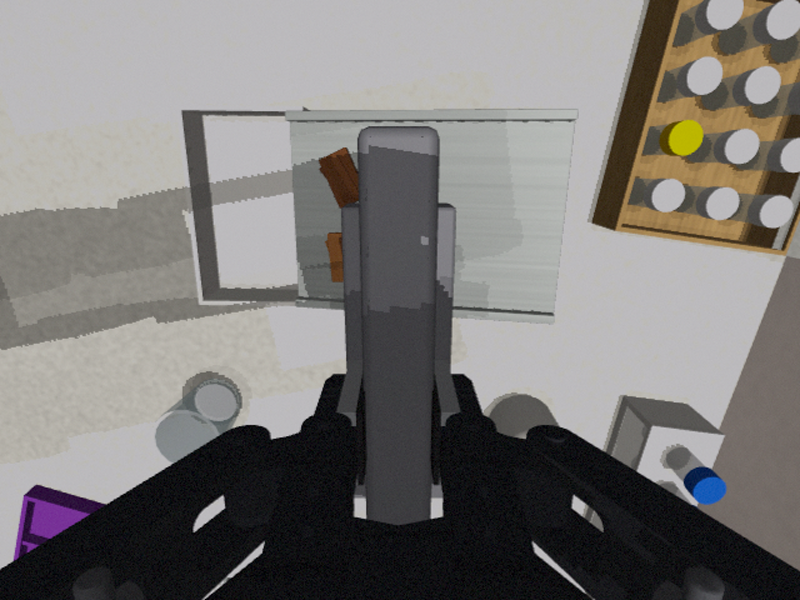

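The wrist view shows the plate's rim corners at (286,111), (578,109), (555,321) and (296,306), and the trough corners at (183,111) and (200,303). The held scraper is straight in the grip. I'll fit the station and trough from these.

```bash
cat > fit2.py <<'E'
import fit; from fit import *
import json
c=json.load(open("w3.json")); c["world_from_camera"]=np.array(c["world_from_camera"]); C["w"]=c
W=lambda u,v:("w",u/1.25,v/1.25)
for w in (73,75):
  wr=[((-100,w,8),W(286,110)),((110,w,8),W(578,109)),((110,-w,8),W(555,321)),((-100,-w,8),W(296,306)),
    ((-100,70,0),W(290,122)),((110,70,0),W(575,120)),((110,-70,8),W(556,314)),((-100,-70,8),W(295,299))]
  fit.fit("stn wrist %d"%w,wr,[587,221,.13],.175,75)
  sc=[((-100,-w,8),R(423,127)),((-100,w,8),R(632,86)),((110,w,8),R(764,312)),((110,-w,8),R(531,362)),
     ((-100,-w,8),S(343,360)),((-100,w,8),S(329,550)),((110,-w,8),S(65,321)),((110,w,8),S(15,508))]
  fit.fit("stn all %d"%w,wr+sc,[587,221,.13],.175,75)
fit.fit("trough",[((-50,82.5,45),W(183,111)),((-50,-82.5,45),W(200,304)),((-46,82.5,45),W(204,112)) ],[450,200,.13])
E
python3 fit2.py
```

```text
Traceback (most recent call last):
  File "fit2.py", line 8, in <module>
    fit.fit("stn wrist %d"%w,wr,[587,221,.13],.175,75)
    ^^^^^^^
AttributeError: 'function' object has no attribute 'fit'
```

```bash
sed -i 's/^import fit; //; s/fit\.fit(/fit(/' fit2.py; python3 fit2.py
```

```text
stn wrist 73 [587.94 220.89] 0.1353
[[-1.8, 4.8], [0.9, 3.3], [1.0, -1.4], [-1.1, -2.4], [-1.4, -0.7], [1.1, -0.8], [0.5, 1.2], [-0.4, 0.5]]
stn all 73 [587.84 220.97] 0.1347
[[-1.9, 4.6], [0.8, 3.3], [0.8, -1.4], [-1.2, -2.5], [-1.4, -0.8], [1.0, -0.8], [0.4, 1.2], [-0.6, 0.3], [0.1, -0.5], [-1.0, -0.4], [-0.5, -0.6], [0.6, -0.5], [0.1, 1.2], [-0.6, -3.4], [-1.9, 0.8], [-1.9, -2.7]]
stn wrist 75 [587.86 221.13] 0.136
[[-2.1, 2.3], [1.1, 0.3], [0.8, 0.3], [-1.0, -0.7], [-1.5, -0.9], [1.0, -1.2], [0.6, 0.9], [-0.4, 0.3]]
stn all 75 [587.74 221.22] 0.1356
[[-2.2, 2.1], [1.0, 0.2], [0.7, 0.2], [-1.1, -0.8], [-1.6, -1.0], [0.9, -1.3], [0.4, 0.9], [-0.6, 0.2], [-0.7, -0.4], [-0.1, -0.7], [0.6, -0.9], [-0.3, -0.3], [0.2, 0.4], [-0.6, -2.2], [-1.7, 0.1], [-2.1, -1.5]]
trough [458.93 194.48] 0.0382
[[10.7, -0.3], [-0.1, 4.4], [-2.0, -0.6]]
```

```bash
cat >> h.py <<'E'
O=np.array([587.8,221.1,75.]); PSI,TAU=0.1356,0.175; RS=rot(PSI,TAU)
def P(x,h,y=0): return O+RS[:,1]*x-RS[:,2]*h+RS[:,0]*y
E
python3 - <<'E'
from h import *
from scipy.optimize import least_squares
import json
c=json.load(open("w3.json")); c["world_from_camera"]=np.array(c["world_from_camera"])
s=telemetry.read_state(); R=np.array(s["tool_rot"]);p=np.array(s["eef_pos"])
pr=lambda q: proj(c,p+R@np.array(q,float))[0]*1.25
print("bar end pred",pr((83,-10,-27.6)),pr((83,10,-27.6)),"obs 360,127 438,127")
for z in (6,10,14,18,22,26): print(z,pr((60,-20,z)),pr((60,20,z)))
print("obs foot top 343,207 455,207")
rows(P(72,100),RS);rows(P(72,55),RS)
E
```

```text
bar end pred [353.25 116.76] [441.19 116.79] obs 360,127 438,127
6 [333.25 206.17] [461.75 206.23]
10 [334.94 205.04] [460.11 205.1 ]
14 [336.55 203.97] [458.55 204.03]
18 [338.08 202.95] [457.06 203.01]
22 [339.53 201.98] [455.65 202.04]
26 [340.92 201.06] [454.3  201.11]
obs foot top 343,207 455,207
row [0.1082, 0.2237, 0.3618, -0.1127, 0.0001, 0.0045]
row [0.1081, 0.2501, 0.5094, -0.1127, 0.0001, 0.0045]
```

jog_arm([
  [0.108,0.224,0,-0.113,0,0.0045,0],
  [0.108,0.224,0.15,-0.113,0,0.0045,0],
  [0.108,0.224,0.362,-0.113,0,0.0045,0],
  [0.108,0.237,0.44,-0.113,0,0.0045,0],
  [0.108,0.25,0.509,-0.113,0,0.0045,0],
  [0.108,0.25,0.509,-0.113,0,0.0045,0],
  [0.108,0.25,0.509,-0.113,0,0.0045,0],
])

```text
clock: 6.42
eef_pos: [650.5, 231.0, 144.5]
tool_rot: [[-0.136, 0.975, 0.177], [0.991, 0.133, 0.025], [0.001, 0.178, -0.984]]
contact_force: [0.3, -0.3, -1.7]
finger_gap: 0.217
finger_force: 78.9
```

```bash
cat > st.py <<'E'
from h import *
s=telemetry.read_state(); R=np.array(s["tool_rot"]); d=np.array(s["eef_pos"])-O
print("clk",s["clock"],"stn x,y,h",RS[:,1]@d,RS[:,0]@d,-RS[:,2]@d,"F(tool)",R.T@np.array(s["contact_force"]),"M(tool)",R.T@np.array(s["ft_torque"]),"err rot",Ro.from_matrix(RS.T@R).as_rotvec(),"q",np.array(s["q"]))
E
python3 st.py; python3 -c "
from h import *
rows(P(72,46),RS)"
```

```text
clk 6.425 stn x,y,h 74.56445639000313 1.3329502491188256 57.40624747808219 F(tool) [-0.29 -0.05  1.71] M(tool) [0.21 0.01 0.04] err rot [-0.  0. -0.] q [ 0.36  0.46  1.7  -0.05  0.81  0.26]
row [-0.0045, -0.0087, 0.038, 0.0028, -0.0007, 0.0002]
```

jog_arm([
  [0,0,0.02,0,0,0,0],
  [0,0,0.035,0,0,0,0],
  [0,0,0.035,0,0,0,0],
])

```text
clock: 6.8
eef_pos: [651.3, 231.3, 132.5]
tool_rot: [[-0.136, 0.975, 0.174], [0.991, 0.134, 0.024], [0.0, 0.176, -0.984]]
contact_force: [-0.1, -0.3, -1.7]
finger_gap: 0.221
finger_force: 79.0
```

```bash
python3 st.py
```

```text
clk 6.8 stn x,y,h 73.30840345379733 1.4811871235348975 45.39440103841057 F(tool) [-0.32 -0.49  1.65] M(tool) [0.14 0.12 0.01] err rot [-0.  0. -0.] q [ 0.36  0.47  1.7  -0.05  0.79  0.26]
```

jog_arm([
  [0,0,0.005,0,0,0,0],
  [0,0,0.007,0,0,0,0],
  [0,0,0.007,0,0,0,0],
])

```text
clock: 7.18
eef_pos: [651.9, 231.4, 130.7]
tool_rot: [[-0.136, 0.975, 0.175], [0.991, 0.134, 0.025], [0.001, 0.177, -0.984]]
contact_force: [0.1, -0.5, -2.7]
finger_gap: 0.223
finger_force: 79.0
```

jog_arm([
  [0,0,0.005,0,0,0,0],
  [0,0,0.006,0,0,0,0],
  [0,0,0.006,0,0,0,0],
])

```text
clock: 7.55
eef_pos: [652.2, 231.4, 128.9]
tool_rot: [[-0.136, 0.975, 0.175], [0.991, 0.134, 0.025], [0.001, 0.176, -0.984]]
contact_force: [-0.6, -0.1, -2.2]
finger_gap: 0.217
finger_force: 79.0
```

jog_arm([
  [0,0,0.004,0,0,0,0],
  [0,0,0.004,0,0,0,0],
])

```text
clock: 7.8
eef_pos: [652.3, 231.4, 127.6]
tool_rot: [[-0.136, 0.975, 0.175], [0.991, 0.134, 0.025], [0.001, 0.176, -0.984]]
contact_force: [-0.4, -1.4, -1.8]
finger_gap: 0.225
finger_force: 79.0
```

jog_arm([
  [0,0,0.004,0,0,0,0],
  [0,0,0.004,0,0,0,0],
])

```text
clock: 8.05
eef_pos: [652.5, 231.4, 126.4]
tool_rot: [[-0.136, 0.975, 0.175], [0.991, 0.134, 0.025], [0.001, 0.176, -0.984]]
contact_force: [-0.3, -0.1, -2.1]
finger_gap: 0.221
finger_force: 79.0
```

jog_arm([
  [0,0,0.004,0,0,0,0],
  [0,0,0.004,0,0,0,0],
])

```text
clock: 8.3
eef_pos: [652.8, 231.5, 125.3]
tool_rot: [[-0.136, 0.975, 0.175], [0.991, 0.134, 0.025], [0.001, 0.176, -0.984]]
contact_force: [0.1, 1.0, -2.8]
finger_gap: 0.217
finger_force: 79.0
```

jog_arm([
  [0,0,0.004,0,0,0,0],
  [0,0,0.004,0,0,0,0],
])

```text
clock: 8.55
eef_pos: [653.0, 231.5, 124.1]
tool_rot: [[-0.136, 0.975, 0.175], [0.991, 0.134, 0.025], [0.001, 0.176, -0.984]]
contact_force: [-0.0, 0.4, -2.4]
finger_gap: 0.22
finger_force: 79.0
```

jog_arm([
  [0,0,0.004,0,0,0,0],
  [0,0,0.004,0,0,0,0],
])

```text
clock: 8.8
eef_pos: [653.2, 231.6, 123.8]
tool_rot: [[-0.136, 0.975, 0.175], [0.991, 0.134, 0.025], [0.001, 0.177, -0.984]]
contact_force: [-4.0, 0.2, 6.4]
finger_gap: 0.222
finger_force: 80.3
```

jog_arm([
  [0,0,0.004,0,0,0,0],
  [0,0,0.004,0,0,0,0],
])

```text
clock: 9.05
eef_pos: [653.3, 231.6, 123.8]
tool_rot: [[-0.136, 0.975, 0.175], [0.991, 0.134, 0.025], [0.001, 0.177, -0.984]]
contact_force: [-9.4, -2.1, 16.3]
finger_gap: 0.221
finger_force: 82.1
```

```bash
python3 st.py
```

```text
clk 9.05 stn x,y,h 73.80588012866534 1.5844837544901846 36.509750480593766 F(tool) [ -0.75  -6.56 -17.7 ] M(tool) [ 1.38 -0.2  -0.04] err rot [-0.  0. -0.] q [ 0.36  0.49  1.7  -0.05  0.78  0.26]
```

The foot touches at h≈36.5 with about 18 N normal force. I'll ease off slightly and wipe in short segments, checking the force after each.

jog_arm([
  [0,-0.01,-0.0015,0,0,0,0],
  [0,-0.02,-0.0015,0,0,0,0],
  [0,-0.035,-0.0015,0,0,0,0],
  [0,-0.05,-0.0015,0,0,0,0],
  [0,-0.065,-0.0015,0,0,0,0],
  [0,-0.08,-0.0015,0,0,0,0],
])

```text
clock: 9.8
eef_pos: [632.5, 229.2, 120.3]
tool_rot: [[-0.136, 0.974, 0.181], [0.991, 0.134, 0.027], [0.002, 0.183, -0.983]]
contact_force: [2.9, 0.7, 6.2]
finger_gap: 0.219
finger_force: 80.3
```

```bash
python3 st.py
```

```text
clk 9.8 stn x,y,h 52.55956508895565 2.0333619038682618 36.6971725422465 F(tool) [ 0.33  4.08 -5.51] M(tool) [-0.64 -0.15 -0.02] err rot [-0.01  0.   -0.  ] q [ 0.37  0.46  1.76 -0.06  0.74  0.27]
```

jog_arm([
  [0,-0.013,0.001,0,0,0,0],
  [0,-0.026,0.001,0,0,0,0],
  [0,-0.039,0.001,0,0,0,0],
  [0,-0.052,0.001,0,0,0,0],
  [0,-0.065,0.001,0,0,0,0],
  [0,-0.078,0.001,0,0,0,0],
  [0,-0.091,0.001,0,0,0,0],
  [0,-0.104,0.001,0,0,0,0],
])

```text
clock: 10.8
eef_pos: [602.9, 225.4, 115.0]
tool_rot: [[-0.136, 0.974, 0.182], [0.991, 0.134, 0.027], [0.002, 0.184, -0.983]]
contact_force: [4.0, 0.4, 9.8]
finger_gap: 0.219
finger_force: 80.6
```

```bash
sed -i 's/as_rotvec(),"q"/as_rotvec().round(4).tolist(),"q"/' st.py; python3 st.py
```

```text
clk 10.8 stn x,y,h 22.296471059953856 2.1921730156356154 36.68923710509156 F(tool) [-0.11  5.75 -8.89] M(tool) [-0.94 -0.15 -0.06] err rot [-0.0103, 0.0024, -0.0008] q [ 0.38  0.43  1.83 -0.06  0.7   0.29]
```

jog_arm([
  [0,-0.013,0.001,0.003,0,0,0],
  [0,-0.026,0.001,0.005,0,0,0],
  [0,-0.039,0.001,0.005,0,0,0],
  [0,-0.052,0.001,0.005,0,0,0],
  [0,-0.065,0.001,0.005,0,0,0],
  [0,-0.078,0.001,0.005,0,0,0],
  [0,-0.091,0.001,0.005,0,0,0],
  [0,-0.104,0.001,0.005,0,0,0],
])

```text
clock: 11.8
eef_pos: [573.3, 221.6, 109.6]
tool_rot: [[-0.137, 0.975, 0.176], [0.991, 0.134, 0.027], [0.003, 0.178, -0.984]]
contact_force: [7.1, 1.5, 12.5]
finger_gap: 0.216
finger_force: 81.3
```

```bash
python3 st.py
```

```text
clk 11.8 stn x,y,h -8.07769206779679 2.473841761405462 36.58315656383572 F(tool) [  0.58   9.39 -11.04] M(tool) [-1.56 -0.08 -0.11] err rot [-0.004, 0.0029, -0.0009] q [ 0.39  0.4   1.89 -0.07  0.68  0.3 ]
```

jog_arm([
  [0,-0.013,0,0.001,0,0,0],
  [0,-0.026,0,0.002,-0.001,0,0],
  [0,-0.039,0,0.002,-0.001,0,0],
  [0,-0.052,0,0.002,-0.001,0,0],
  [0,-0.065,0,0.002,-0.001,0,0],
  [0,-0.078,0,0.002,-0.001,0,0],
  [0,-0.091,0,0.002,-0.001,0,0],
  [0,-0.104,0,0.002,-0.001,0,0],
])

```text
clock: 12.8
eef_pos: [542.8, 217.5, 104.2]
tool_rot: [[-0.136, 0.975, 0.173], [0.991, 0.134, 0.025], [0.001, 0.175, -0.985]]
contact_force: [2.2, 1.3, 3.5]
finger_gap: 0.222
finger_force: 79.4
```

```bash
python3 st.py
```

```text
clk 12.8 stn x,y,h -39.3471844961262 2.527278036562071 36.56798558729734 F(tool) [ 1.03  2.95 -3.04] M(tool) [ 0.04 -0.05 -0.05] err rot [-0.0006, 0.0015, -0.0008] q [ 0.4   0.37  1.95 -0.07  0.65  0.32]
```

jog_arm([
  [0,-0.01,0.0025,0,0,0,0],
  [0,-0.023,0.003,0,0,0,0],
  [0,-0.036,0.003,0,0,0,0],
  [0,-0.049,0.003,0,0,0,0],
  [0,-0.062,0.003,0,0,0,0],
  [0,-0.075,0.003,0,0,0,0],
])

```text
clock: 13.55
eef_pos: [522.6, 215.3, 100.6]
tool_rot: [[-0.136, 0.975, 0.176], [0.991, 0.134, 0.027], [0.002, 0.178, -0.984]]
contact_force: [1.9, 2.0, 6.5]
finger_gap: 0.219
finger_force: 79.8
```

```bash
python3 st.py
```

```text
clk 13.55 stn x,y,h -59.95143889105114 3.093768916958067 36.5894128738476 F(tool) [ 1.77  3.32 -6.02] M(tool) [-0.16  0.06 -0.03] err rot [-0.0041, 0.0026, -0.0008] q [ 0.42  0.35  2.   -0.08  0.62  0.34]
```

jog_arm([
  [0,-0.013,0.001,0.001,-0.001,0,0],
  [0,-0.026,0.002,0.002,-0.001,0,0],
  [0,-0.039,0.002,0.002,-0.001,0,0],
  [0,-0.052,0.002,0.002,-0.001,0,0],
  [0,-0.063,0.002,0.002,-0.001,0,0],
  [0,-0.074,0.002,0.002,-0.001,0,0],
  [0,-0.074,0.002,0.002,-0.001,0,0],
  [0,-0.074,0.002,0.002,-0.001,0,0],
])

```text
clock: 14.55
eef_pos: [501.5, 212.8, 96.7]
tool_rot: [[-0.136, 0.975, 0.174], [0.991, 0.134, 0.026], [0.002, 0.176, -0.984]]
contact_force: [5.2, 3.1, 21.7]
finger_gap: 0.222
finger_force: 82.3
```

```bash
python3 st.py; python3 - <<'E'
from h import *
a=optics.get_image("scene")[185:335,340:500]; b=optics.get_image("side")[260:400,170:370]
k=lambda i:cv2.resize(i,(400,int(i.shape[0]*400/i.shape[1])),interpolation=cv2.INTER_CUBIC)
a,b=k(a),k(b); h=min(len(a),len(b)); cv2.imwrite("pics/e1.png",np.hstack([a[:h],b[:h]]))
E
```

```text
clk 14.55 stn x,y,h -81.48385009372622 3.48136768115921 36.48327384541345 F(tool) [  2.4    9.35 -20.37] M(tool) [-1.48  0.23 -0.09] err rot [-0.0021, 0.0018, -0.0008] q [ 0.43  0.33  2.04 -0.09  0.6   0.36]
```

View pics/e1.png

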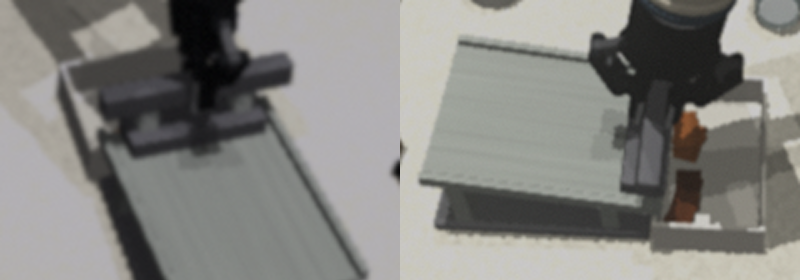

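The plate behind the scraper is clear. Chips show beyond the lower edge at about (690,135) and (685,195), but they could still be hanging on it. I'll move a few mm further with a lighter press and look with the wrist camera.

jog_arm([
  [0,-0.007,-0.002,0,0,0,0],
  [0,-0.014,-0.002,0,0,0,0],
  [0,-0.014,-0.002,0,0,0,0],
])

```text
clock: 15.02
eef_pos: [496.0, 211.7, 95.7]
tool_rot: [[-0.136, 0.976, 0.172], [0.991, 0.134, 0.024], [0.001, 0.173, -0.985]]
contact_force: [3.3, 2.5, 16.2]
finger_gap: 0.218
finger_force: 81.8
```

```bash
python3 st.py; python3 - <<'E'
from h import *
w=optics.get_image("wrist"); b=optics.get_image("side")[265:385,290:370]
w=cv2.resize(w[:,:],(480,360),interpolation=cv2.INTER_AREA); b=cv2.resize(b,(320,480),interpolation=cv2.INTER_CUBIC)
o=np.zeros((480,800,3),np.uint8); o[:360,:480]=w; o[:,480:]=b; cv2.imwrite("pics/e2.png",o)
E
```

```text
clk 15.025 stn x,y,h -87.16279955209964 3.094801464650668 36.48034552052407 F(tool) [  2.09   6.36 -15.35] M(tool) [-1.16  0.24 -0.05] err rot [0.0006, 0.001, -0.0008] q [ 0.43  0.33  2.05 -0.09  0.6   0.37]
```

View pics/e2.png

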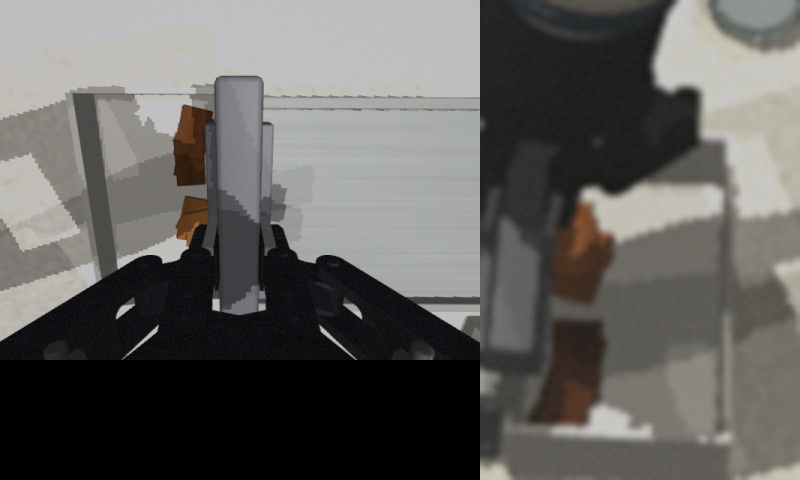

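```bash
python3 - <<'E'
from h import *
w=optics.get_calibration("wrist");s=optics.get_calibration("side")
def tri(a,b):
    o1,d1=ray(w,*a);o2,d2=ray(s,*b)
    A=np.c_[d1,-d2];t=np.linalg.lstsq(A,o2-o1,rcond=None)[0]
    p,q=o1+d1*t[0],o2+d2*t[1];print((p+q)/2,np.linalg.norm(p-q),"stn x",RS[:,1]@((p+q)/2-O))
S=lambda u,v:(290+(u-480)/4,265+v/4)
Wp=lambda u,v:(u/.75,v/.75)
tri(Wp(182,105),S(532,420)); tri(Wp(211,110),S(532,420)); tri(Wp(176,184),S(602,322)); tri(Wp(206,185),S(555,320)); tri(Wp(180,215),S(612,240)); tri(Wp(182,198),S(596,302))
for z in (4,11,55): print(z,atz(w,*Wp(176,184),z),atz(s,*S(602,322),z))
E
```

```text
[467.22 278.53  44.71] 18.377528114229857 stn x -115.27899375484905
[478.35 274.33  29.71] 0.7002638131389779 stn x -107.58425192523652
[457.92 213.32  17.81] 0.7123846950534929 stn x -137.71852050970293
[481.78 212.21  10.47] 1.8896786943374422 stn x -115.86097787842562
[458.11 211.77  83.27] 11.706264914238625 stn x -126.3374624075957
[463.58 199.39  11.03] 0.7277120693351224 stn x -135.22331542379698
4 [457.99 209.24   4.  ] [459.21 205.41   4.  ]
11 [458.11 211.4   11.  ] [458.4  209.32  11.  ]
55 [458.87 225.    55.  ] [453.32 233.9   55.  ]
```

Triangulation puts the visible chip corners at z≈10–18 mm, inside the trough. I'll lift off along the plate's normal and check again from the scene and wrist cameras.

jog_arm([
  [0,0,0,0,0,0,0],
  [0,0,-0.05,0,0,0,0],
  [0,0,-0.2,0,0,0,0],
  [-0.1,0,-0.4,0,0,0,0],
  [-0.2,0,-0.6,0,0,0,0],
  [-0.3,0,-0.65,0,0,0,0],
  [-0.3,0,-0.65,0,0,0,0],
])

```text
clock: 16.0
eef_pos: [472.0, 114.8, 287.1]
tool_rot: [[-0.133, 0.977, 0.165], [0.991, 0.132, 0.02], [-0.002, 0.166, -0.986]]
contact_force: [0.3, 0.6, -2.4]
finger_gap: 0.221
finger_force: 79.2
```

```bash
python3 st.py; python3 - <<'E'
from h import *
w=optics.get_image("wrist")[0:300,0:400]; b=optics.get_image("side")[265:385,270:370]; a=optics.get_image("scene")[190:310,350:450]
f=lambda i:cv2.resize(i,(400,300),interpolation=cv2.INTER_CUBIC)
w=f(w); b=cv2.resize(b,(400,480),interpolation=cv2.INTER_CUBIC); a=cv2.resize(a,(350,420)[0:2])[:300]
o=np.zeros((600,800,3),np.uint8); o[:300,:400]=w; o[:480,400:]=b; o[300:600,:350]=a; cv2.imwrite("pics/e3.png",o)
s=telemetry.read_state()
rows((590,-186,130),rot(-.13+np.pi/2)); rows((590,-186,130),rot(-.13-np.pi/2))
E
```

```text
clk 16.0 stn x,y,h -90.22399958277153 -89.63352966705274 231.3804771330096 F(tool) [ 0.58 -0.06  2.43] M(tool) [0.14 0.02 0.01] err rot [0.0085, -0.0026, 0.0016] q [ 0.25 -0.01  1.96 -0.03  1.03  0.13]
row [-1.0513, 0.1708, 0.5503, 0.0869, 0.0684, -0.8289]
row [-1.0513, 0.1708, 0.5503, 0.0735, -0.0934, 1.1663]
```

View pics/e3.png

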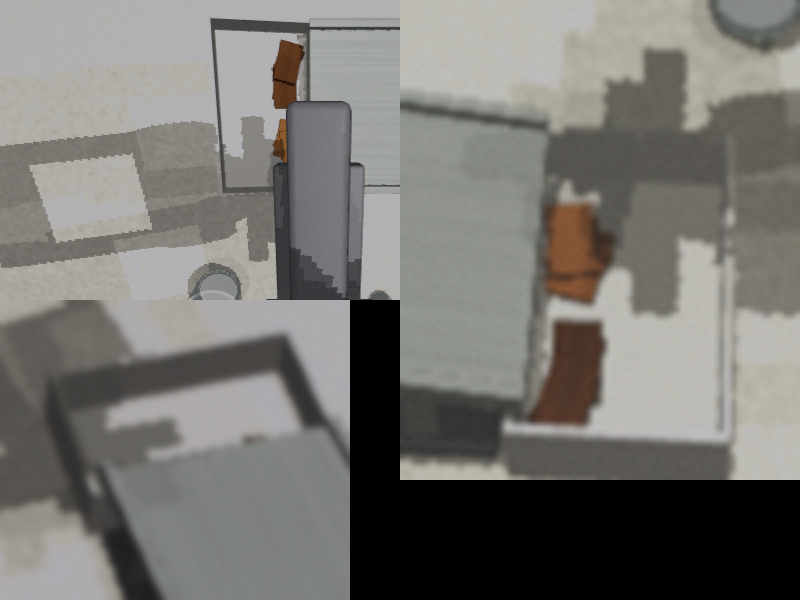

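All chips are in the trough and the plate is clear. Next I'll pin down the tray pose using the saved wrist measurements, with the near view w2 as a cross-check.

```bash
cat > fit3.py <<'E'
from fit import *
import json
c=json.load(open("w1.json")); T=c["world_from_camera"]=np.array(c["world_from_camera"]); C["w"]=c
# pose of camera in tool frame from w1 -> camera at w2
s1=np.eye(4); s1[:3,:3]=rot(-.0832) ; s1[:3,3]=[508.79,-193.44,269.84]
s2=np.eye(4); s2[:3,:3]=rot(-.0935) ; s2[:3,3]=[457.5,-170.4,55.5]
C["w2"]=dict(c,world_from_camera=s2@np.linalg.inv(s1)@T)
W=lambda u,v:("w",u/1.25,v/1.25)
p1=[((-80,-62.5,18),W(402,335)),((75,-62.5,18),W(569,342)),((75,62.5,18),W(589,204)),((-80,67.5,18),W(407,188)),((80,67.5,18),W(595,197))]
p2=[((-80,67.5,18),("w2",440,205)),((-80,67.5,0),("w2",429,205))]
fit("w1",p1,[590,-218,-.13]); fit("w1+w2",p1+p2,[590,-218,-.13]); fit("w2",p2,[590,-218,-.13])
E
python3 fit3.py
```

```text
w1 [ 590.   -218.68] -0.1263
[[-2.6, 0.4], [-0.1, 0.4], [1.6, -1.0], [-1.2, 0.4], [2.3, -0.1]]
w1+w2 [ 590.6  -218.53] -0.1305
[[-2.3, -0.0], [0.1, 0.5], [2.3, -0.9], [-0.3, -0.2], [3.1, 0.1], [-0.5, 5.8], [0.1, -1.2]]
w2 [ 590.65 -216.69] -0.1315
[[-0.2, 2.0], [0.2, -4.7]]
```

```bash
python3 -c "
from h import *
rows((560,-100,230),rot(1.0))"
```

```text
row [-0.7545, 0.165, 0.2109, 0.0958, 0.0458, -0.549]
```

jog_arm([
  [-0.2,0.04,0,0.096,0.046,-0.549,0],
  [-0.75,0.165,0.211,0.096,0.046,-0.549,0],
  [-0.75,0.165,0.211,0.096,0.046,-0.549,0],
  [-0.75,0.165,0.211,0.096,0.046,-0.549,0],
  [-0.75,0.165,0.211,0.096,0.046,-0.549,0],
  [-0.75,0.165,0.211,0.096,0.046,-0.549,0],
  [-0.75,0.165,0.211,0.096,0.046,-0.549,0],
])

```text
clock: 17.02
eef_pos: [560.4, -97.4, 230.1]
tool_rot: [[-0.841, 0.542, -0.0], [0.542, 0.841, 0.001], [0.001, 0.001, -1.0]]
contact_force: [-0.9, -0.6, -2.4]
finger_gap: 0.219
finger_force: 79.1
```

```bash
python3 -c "
from h import *
s=telemetry.read_state();print(s['eef_pos'],s['q'])
rows((594.5,-186.2,120),rot(-.13+np.pi/2))"
```

```text
[560.36 -97.37 230.06] [-0.18  0.27  1.76  0.    1.12 -1.17]
row [-0.2563, -0.1876, 0.3665, 0.0006, -0.0004, -0.2815]
```

jog_arm([
  [-0.256,-0.188,0,0,0,-0.2815,0],
  [-0.256,-0.188,0,0,0,-0.2815,0],
  [-0.256,-0.188,0.1,0,0,-0.2815,0],
  [-0.256,-0.188,0.2,0,0,-0.2815,0],
  [-0.256,-0.188,0.366,0,0,-0.2815,0],
  [-0.256,-0.188,0.366,0,0,-0.2815,0],
  [-0.256,-0.188,0.366,0,0,-0.2815,0],
])

```text
clock: 17.9
eef_pos: [596.1, -187.1, 123.0]
tool_rot: [[-0.992, 0.128, 0.003], [0.128, 0.992, -0.0], [-0.003, 0.0, -1.0]]
contact_force: [0.7, 0.1, -1.5]
finger_gap: 0.218
finger_force: 79.0
```

```bash
python3 -c "
from h import *
s=telemetry.read_state();print(s['eef_pos'],s['q'],s['contact_force'])
rows((594.5,-186.2,46),rot(-.13+np.pi/2))"
```

```text
[ 596.11 -187.09  122.95] [-0.31  0.47  1.73  0.    0.95 -1.75] [ 0.72  0.14 -1.55]
row [0.0065, 0.0022, 0.2565, 0.0001, 0.0019, 0.0011]
```

jog_arm([
  [0.006,0.002,0.1,0,0,0,0],
  [0.006,0.002,0.18,0,0,0,0],
  [0.006,0.002,0.22,0,0,0,0],
  [0.006,0.002,0.24,0,0,0,0],
  [0.006,0.002,0.255,0,0,0,0],
  [0.006,0.002,0.255,0,0,0,0],
])

```text
clock: 18.65
eef_pos: [593.9, -186.9, 45.1]
tool_rot: [[-0.992, 0.128, 0.002], [0.128, 0.992, -0.0], [-0.002, 0.0, -1.0]]
contact_force: [-0.1, -1.1, -1.1]
finger_gap: 0.219
finger_force: 79.2
```

jog_arm([
  [0,0,0.004,0,0,0,0],
  [0,0,0.008,0,0,0,0],
  [0,0,0.008,0,0,0,0],
])

```text
clock: 19.02
eef_pos: [593.6, -186.8, 42.3]
tool_rot: [[-0.992, 0.128, 0.001], [0.128, 0.992, 0.0], [-0.001, 0.0, -1.0]]
contact_force: [0.3, -1.1, -1.4]
finger_gap: 0.219
finger_force: 79.2
```

jog_arm([
  [0,0,0.004,0,0,0,0],
  [0,0,0.004,0,0,0,0],
])

```text
clock: 19.27
eef_pos: [593.8, -186.9, 41.5]
tool_rot: [[-0.992, 0.128, 0.002], [0.128, 0.992, -0.0], [-0.002, 0.0, -1.0]]
contact_force: [-0.7, 0.0, 2.9]
finger_gap: 0.218
finger_force: 79.8
```

jog_arm([
  [0,0,0.003,0,0,0,0],
  [0,0,0.003,0,0,0,0],
])

```text
clock: 19.52
eef_pos: [593.8, -186.8, 41.4]
tool_rot: [[-0.992, 0.128, 0.002], [0.128, 0.992, -0.0], [-0.002, 0.0, -1.0]]
contact_force: [-3.6, 1.3, 12.0]
finger_gap: 0.218
finger_force: 81.5
```

jog_arm([
  [0,0,-0.002,0,0,0,0.22],
  [0,0,-0.002,0,0,0,0.6],
  [0,0,-0.002,0,0,0,0.6],
  [0,0,-0.002,0,0,0,0.6],
  [0,0,-0.002,0,0,0,0.6],
  [0,0,-0.002,0,0,0,0.6],
])

```text
clock: 20.27
eef_pos: [593.6, -186.8, 40.7]
tool_rot: [[-0.992, 0.128, 0.001], [0.128, 0.992, 0.0], [-0.001, 0.0, -1.0]]
contact_force: [-0.6, 0.2, -0.1]
finger_gap: 0.603
finger_force: 0.0
```

jog_arm([
  [0,0,-0.03,0,0,0,0.6],
  [0,0,-0.1,0,0,0,0.6],
  [0,0,-0.25,0,0,0,0.6],
  [0,0,-0.4,0,0,0,0.6],
  [0,0,-0.5,0,0,0,0.6],
  [0,0,-0.5,0,0,0,0.6],
])

```text
clock: 21.02
eef_pos: [595.1, -187.4, 194.3]
tool_rot: [[-0.992, 0.128, 0.007], [0.128, 0.992, -0.002], [-0.007, -0.001, -1.0]]
contact_force: [-0.0, -0.5, -0.1]
finger_gap: 0.603
finger_force: 0.0
```

```bash
python3 - <<'E'
from h import *
s=telemetry.read_state();print(s['eef_pos'],s['contact_force'],s['finger_gap'])
c=optics.get_calibration("wrist"); g=cv2.cvtColor(optics.get_image("wrist"),cv2.COLOR_BGR2GRAY)
# predicted bar-top pixels at z = 41.4+3.6+24 = 69
R=rot(-.13+np.pi/2); ctr=np.array([593.8,-186.9,0])
pts=[ctr+R[:,0]*x+R[:,1]*y+[0,0,69] for x,y in [(83,-10),(83,10),(20,10),(20,-10)]]
px=proj(c,pts);print(px)
m=((px[2]+px[3])/2+(px[0]+px[1])/2)/2; v,u=int(m[1]),int(m[0]); print(u,v); print(g[v,u-70:u+70:4].tolist()); print(g[max(0,int(px[0][1])-30):int(px[0][1])+30:3,u].tolist())
E
```

```text
[ 595.11 -187.36  194.25] [-0.01 -0.52 -0.1 ] 0.6025229501624294
[[303.09 110.04]
 [332.58 110.09]
 [331.46 201.74]
 [303.97 201.69]]
317 155
[12, 128, 130, 130, 130, 130, 126, 131, 133, 109, 133, 134, 83, 70, 61, 60, 72, 72, 77, 73, 60, 48, 48, 50, 65, 122, 119, 120, 121, 106, 106, 110, 121, 118, 116]
[154, 159, 158, 158, 156, 152, 154, 156, 152, 154, 121, 115, 64, 75, 74, 72, 76, 74, 69, 73]
```

```bash
python3 -c "
from cell import job
print(job.hand_in())"
```

```text
the job is handed in; nothing more can be done
None
```

I wiped all the chips into the trough and laid the scraper foot down and lengthwise in the empty compartment, then let go and handed in at about 21 s. The final placement was confirmed by contact force and pixel checks, not by a picture, because I had used all 10.

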